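# Fit the code sign into its leaning light base

### The arm

A 7-joint arm with a two-finger parallel gripper is mounted at the origin on the work surface. World frame = base frame: x ahead of the robot, y to its left, z up, the work surface at z = 0. Lengths are in m, angles in rad, forces in N, time in s.
With the tool pointing down it reaches from about 0.4 to 0.85 m from the base axis. Payload 4.5 kg.
Tool frame: the origin (TCP) lies at the very end of the fingers, on their centre line; the grasp point (between the pads) lies 19 mm behind it (r.grip_point_offset is the distance from the TCP to the grasp point, in m); y points along the fingers, x is the direction in which the jaws open and shut, and the axes are right-handed (so a half turn about y gives the same grasp; the last joint's range is limited). The gripper opens to 88 mm and grips with 3 to 60 N. Pads are 18 mm wide; open, the fingers measure 123 mm over their backs; the gripper's body (75 mm by 187 mm) begins 45 mm behind the grasp point.
Start: joints at [-1.26, 0.689, -0.195, 1.565, 0.157, 0.902, -0.215], TCP at [0.171, 0.601, 0.239] pointing down, gripper open.
Joint ranges: [-3.01, 3.01], [-0.46, 2.08], [-1.47, 1.51], [0.13, 2.56], [-1, 4.14], [0.04, 2.09], [-2.66, 2.66]. Speed limits (rad/s): [2.57, 2.57, 3.14, 3.14, 3.14, 3.14, 3.14].

### API

Orientations are given as a unit quaternion [x, y, z, w].
In Python, from plant import get_state, snapshot, camera_params, job, r gives the robot as it stands.
- The arm moves only by the tool carry_out, never from a script. Its arguments are lists of equal length, an entry for each row: "offset": the shift along the world's x, y, z in m, a list of three; "twist": the turn about the world's z in degrees. In form: {"offset": [[tx, ty, tz], ...], "twist": [twist, ...]}. A call has 1 to 8 rows; each row shifts and turns the commanded pose from where the row before left it; what a row does not reach is not made up. A row lasts 1/8 s, in which the tool goes at most 62.5 mm and 10.7 degrees, less where a joint would pass 70% of its speed; a pose out of reach is approached as far as the arm can. A call with a gripper value outside its range is refused whole. "grip" is the finger opening in m, from 0 to 0.0881, set as the call begins (left out, the last holds). The fingers move at their own pace and stop on an object; "newtons" is the grip in N (left out, the last holds). Time passes only in rows, so rows that do not move let the fingers close. It gives the time, the measured TCP pose, the force and the opening at its end, in the units of the state.
- get_state(): the state, without advancing time (a new reading comes with each control period).
- snapshot(name): name is "scene" or "top" or "wrist"; returns the picture (420x560x3 uint8, red, green, blue); there is no depth.
- camera_params(name): a dict with "camera_matrix" (3x3 intrinsics, pixels), "dist_coeffs" ([k1, k2, p1, p2, k3] as OpenCV has them; the pictures are not rectified), "eye" and "orientation" of the camera in the world. Camera axes: x right, y up, looking along -z (the intrinsics and any distortion apply to the point x, -y, -z); pixel columns grow to the right and rows downward; lengths in m; the calibration is good to about 2 mm. A picture is of the moment at which its call begins: read the wrist's pose just before it. camera_params takes no time and is no camera call; for the wrist camera it gives the pose at the moment of the call.
- job.finish_job(): hands the job in, once; it reports no verdict.
The state is a dict: "clock": time; "q": joint angles; "qd": joint speeds; "joint_torque": joint torques, N m; "tool_pos": TCP position; "eef_rot": TCP orientation; "contact_force": force on the tool from outside, world axes, zero at the start; "moment": the same for the moment, N m; "opening": opening from 0.0 (shut) to 1.0 (fully open).
Only numpy, scipy, OpenCV 4.12 (cv2) and the standard library are available. Lean on these libraries where they do the work, as an engineer would, in place of code of your own. Each camera call takes 0.05 s, during which the arm holds its last target. There are 200 camera calls.

### The job

Take the blue sign panel out of the wooden rack and slide it down into the leaning slot of the light base until it stands fully home on the slot's floor, right way up, with its printed face towards the customer (the side away from the robot). Let go of the sign, then press the green button on the base all the way down and let it come up again. Leave the yellow and white panels in the rack and do not disturb the mug and the red spool.

Things in the scene. Friction and masses are not known exactly. Their poses are not given: they have to be found in the camera images.
- sign: Blue plastic sign panel, 8 mm thick (its x), 110 mm wide (y), 140 mm tall (z), about 0.17 kg. Origin: centre of its lower edge; z up the panel, +x straight out of the printed face (white card with black squares, white stripe above); the back is plain blue. Starts upright in one of the rack's three bays, printed face towards the rack's -y side (the robot's right).
- sign_face (a point): A point in the air 40 mm straight out from the middle of the blue sign's printed face (sign frame: 40, 0, 70 mm); tells which side is the printed one.
- slot: The light base's slot, leaning 30 degrees from vertical, mouth towards the robot, so a panel slides in forwards and down. Origin: centre of the slot's floor, 26 mm above the table. z: up out of the slot along its lean; y: along its length; x: across its gap, up and away from the robot (to the customer). Gap 10.5 mm, length 115 mm, walls 35 mm deep. A seated sign's frame lies on this frame.
- stand: The light base, fixed to the table: black plate 110 mm (its x) by 250 mm (y, from -170 to +80 mm), 12 mm thick, origin on the table under the slot's floor centre. Carries the slot (aluminium walls 10 mm thick; above their 35 mm, steel lips flare outwards for 10.5 mm more, adding 6 mm of lead-in on each side) and the button.
- switch_top (a point): Centre of the top of the green push button (36 mm across, travel 6 mm, straight down, spring-loaded, about 5 N), in a black housing on the black base plate, 130 mm from the slot's centre towards the slot's -y end.
- switch (a joint): The green button's travel in m: 0 up, 0.006 fully down.
- rack: The wooden rack, fixed to the table, 150 mm (its x) by 200 mm (its y). Origin: centre of its underside. Three bays at y = -65, 0 and +65 mm, each running along x, 12 mm wide and 130 mm long; floor 8 mm above the table, dividers up to 44 mm. Each bay holds one upright panel.
- panel_yellow: Yellow panel, same size and frame as the blue sign, in another bay of the rack; stays there.
- panel_white: White panel, same size and frame as the blue sign, in the remaining bay of the rack; stays there.
- mug: White mug, 76 mm across, 90 mm tall, handle at its +y; origin at the centre of its underside. Not to be disturbed.
- spool: Red thread spool standing on end, 56 mm across, 58 mm tall; origin at the centre of its underside. Not to be disturbed.
Mind the look-alikes: they are no part of the job. Of the things like the sign, leave any that is pink; of the rest the larger one is meant.

How it is judged:
By the outcome, as a careful person would: the job done as asked, in the order asked, and still so for the second after the job is handed in, with the robot touching nothing.
It also fails if it takes over 53 s, if anything falls off the work surface, if the arm or the gripper's body presses on something with over 40 N, if the wrist force passes 120 N, or if a joint passes its speed limit or range.

## Working session

There is one attempt and no reset: what is moved stays moved. The work goes in short steps, Python scripts to look and compute and a tool call to move; the robot and the scene stay as the last step left them, time stands still between calls to the robot, and variables do not carry over. Pictures are saved under pics/ and viewed, about 8 in all and at most 12, crops included, and the job is handed in when it is done.

Besides the shell and the picture viewer there is one more tool, called after "Emit:" as name(argument=value, ...) on one line, values as JSON. carry_out: Moves the arm, as the interface text tells. Its arguments: {"type":"object","properties":{"offset":{"type":"array"},"twist":{"type":"array"},"grip":{"type":"number"},"newtons":{"type":"number"}},"required":["offset","twist"]}

```bash
ls; mkdir -p pics
python3 - <<'E'
from plant import *
import cv2, numpy as np
a=snapshot("scene");b=snapshot("top")
np.save("scene0",a);np.save("top0",b)
cv2.imwrite("pics/a.png",a[...,::-1]);cv2.imwrite("pics/b.png",b[...,::-1])
for n in("scene","top","wrist"):print(n,camera_params(n))
s=get_state();print({k:np.round(v,3) for k,v in s.items()}, r.grip_point_offset)
E
```

```text
pics
scene {'camera_matrix': array([[400.13585029,   0.        , 286.24282094],
       [  0.        , 400.13585029, 216.64740372],
       [  0.        ,   0.        ,   1.        ]]), 'dist_coeffs': array([-0.02365449,  0.        ,  0.        ,  0.        ,  0.        ]), 'eye': array([ 1.38877274, -0.11181986,  0.7719041 ]), 'orientation': array([0.32771001, 0.26292548, 0.56435601, 0.71061848])}
top {'camera_matrix': array([[542.46283701,   0.        , 280.57407163],
       [  0.        , 542.46283701, 200.85107054],
       [  0.        ,   0.        ,   1.        ]]), 'dist_coeffs': array([0.07007914, 0.        , 0.        , 0.        , 0.        ]), 'eye': array([0.47270041, 0.03746392, 1.24887843]), 'orientation': array([-0.053204  ,  0.04100881,  0.71394993, -0.69696708])}
wrist {'camera_matrix': array([[317.81959429,   0.        , 279.7039662 ],
       [  0.        , 317.81959429, 211.1380598 ],
       [  0.        ,   0.        ,   1.        ]]), 'dist_coeffs': array([-0.07313119,  0.        ,  0.        ,  0.        ,  0.        ]), 'eye': array([0.10388279, 0.61971027, 0.38549135]), 'orientation': array([-0.10891047, -0.08103126,  0.59727837,  0.79046252])}
{'clock': np.float64(0.1), 'q': array([-1.26 ,  0.69 , -0.194,  1.566,  0.157,  0.903, -0.215]), 'qd': array([ 0.   , -0.003, -0.002, -0.002,  0.002,  0.001, -0.   ]), 'joint_torque': array([-2.0000e-03, -5.2851e+01, -1.2710e+00, -1.5383e+01, -5.3000e-02,
        2.0000e-03,  0.0000e+00]), 'tool_pos': array([0.171, 0.601, 0.238]), 'eef_rot': array([ 0.565,  0.426, -0.427, -0.564]), 'contact_force': array([ 0.439, -0.05 , -0.625]), 'moment': array([-0.005,  0.016,  0.042]), 'opening': np.float64(1.004)} 0.0187
```

View pics/a.png

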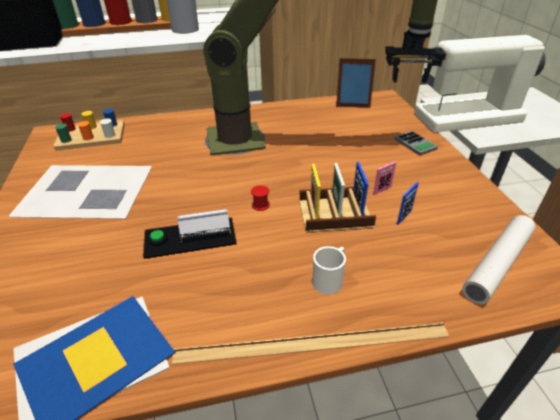

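View pics/b.png

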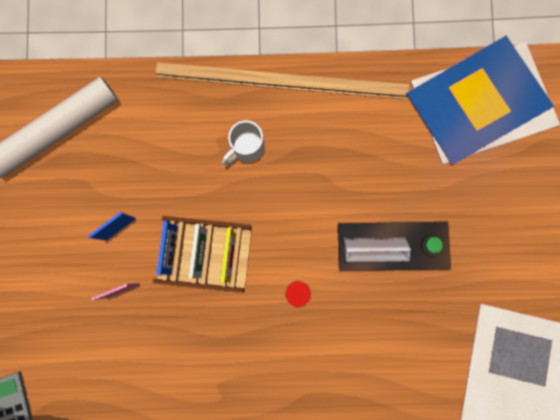

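The blue sign is in the rack's leftmost bay, around top px (167,247). The loose blue (112,227) and pink (115,291) panels are decoys. The stand is at about (394,247), with the green button at (434,245). I'll measure these next.

```bash
cat > h.py <<'E'
import numpy as np, cv2
from scipy.spatial.transform import Rotation as R
from plant import *
def ray(cp,uv):
    p=cv2.undistortPoints(np.array(uv,float).reshape(-1,1,2),cp["camera_matrix"],cp["dist_coeffs"])[:,0]
    d=np.c_[p[:,0],-p[:,1],-np.ones(len(p))]
    return cp["eye"],R.from_quat(cp["orientation"]).apply(d)
def onz(cp,uv,z):
    e,d=ray(cp,uv); return e+d*((z-e[2])/d[:,2])[:,None]
def proj(cp,P):
    c=R.from_quat(cp["orientation"]).inv().apply(np.atleast_2d(P)-cp["eye"])
    return cv2.projectPoints(c*[1,-1,-1],np.zeros(3),np.zeros(3),cp["camera_matrix"],cp["dist_coeffs"])[0][:,0]
def mask(img,lo,hi):
    return cv2.inRange(cv2.cvtColor(img,cv2.COLOR_RGB2HSV),np.array(lo),np.array(hi))
def blobs(m,amin=30):
    c,_=cv2.findContours(m,cv2.RETR_EXTERNAL,cv2.CHAIN_APPROX_NONE)
    return [(cv2.contourArea(k),cv2.minAreaRect(k)) for k in c if cv2.contourArea(k)>amin]
E
python3 - <<'E'
from h import *
b=np.load("top0.npy");cp=camera_params("top")
for n,lo,hi,z in(("blue",(105,120,60),(125,255,255),.148),("green",(45,100,60),(80,255,255),.045),("black",(0,0,0),(180,255,45),.012),("yellow",(24,150,120),(34,255,255),.148),("red",(0,190,100),(3,255,255),.058)):
    for a,rc in blobs(mask(b,lo,hi)):
        print(n,a,np.round(rc[0],1),np.round(rc[1],1),round(rc[2],1)); print(np.round(onz(cp,np.r_[[rc[0]],cv2.boxPoints(rc)],z)[:,:2],3).tolist())
q=R.from_quat(get_state()["eef_rot"]).as_matrix();print(q.round(3))
c=np.hstack([cv2.resize(b[200:310,140:260],None,fx=3.3,fy=4,interpolation=2),cv2.resize(b[200:310,330:460],None,fx=3,fy=4,interpolation=2)])
cv2.imwrite("pics/c.png",c[...,::-1])
E
```

```text
blue 250.5 [166.8 247.7] [13.1 52.9] 7.9
[[0.531, 0.287], [0.481, 0.307], [0.586, 0.294], [0.582, 0.267], [0.476, 0.281]]
blue 444.0 [110.8 227.3] [13.3 45.5] 53.6
[[0.575, 0.401], [0.56, 0.445], [0.613, 0.373], [0.591, 0.356], [0.538, 0.429]]
blue 5171.0 [479.3  99.4] [ 84.  119.8] 60.0
[[0.821, -0.36], [0.84, -0.212], [0.96, -0.43], [0.802, -0.503], [0.684, -0.289]]
green 170.5 [  6.6 387.8] [12.  17.7] 71.6
[[0.251, 0.643], [0.258, 0.665], [0.268, 0.631], [0.245, 0.622], [0.235, 0.656]]
green 206.0 [434. 245.] [16. 16.] 90.0
[[0.528, -0.277], [0.546, -0.261], [0.545, -0.296], [0.511, -0.294], [0.511, -0.259]]
yellow 190.0 [225.4 255. ] [ 4.7 54.6] 6.5
[[0.513, 0.169], [0.46, 0.18], [0.568, 0.167], [0.567, 0.157], [0.458, 0.171]]
yellow 250.0 [465.8  93. ] [24.1 19.1] 56.3
[[0.836, -0.333], [0.847, -0.304], [0.869, -0.338], [0.825, -0.362], [0.803, -0.329]]
red 413.5 [297.8 293.8] [23.3 22.6] 45.0
[[0.429, 0.024], [0.431, 0.059], [0.464, 0.023], [0.428, -0.011], [0.395, 0.024]]
[[ 0.273 -0.    -0.962]
 [ 0.962 -0.002  0.273]
 [-0.002 -1.    -0.   ]]
```

View pics/c.png

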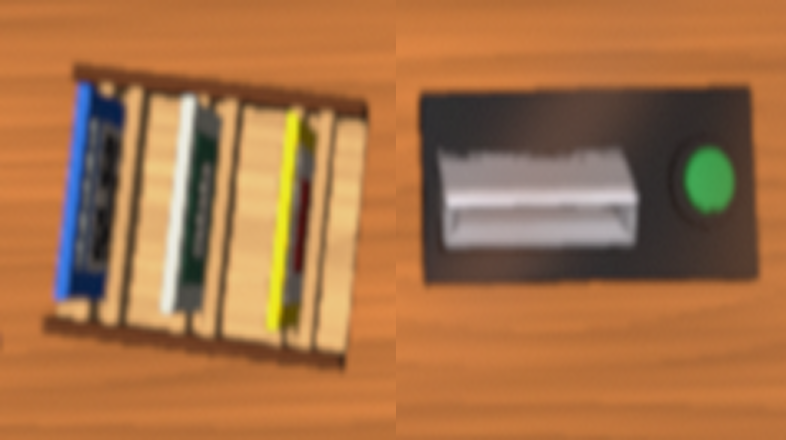

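Reading the upscaled crop: the blue top edge runs from px (166.7,222) to (158.8,274.5). The plate corners are about (338,223), (447,222), (450,269) and (340,271).

Run:
```python
from h import *
cp=camera_params("top")
e=onz(cp,[(166.7,222),(158.8,274.5)],.148);print(e.round(4),e.mean(0),np.linalg.norm(e[0]-e[1]),np.degrees(np.arctan2(*(e[0]-e[1])[[1,0]])))
c=onz(cp,[(338,223.25),(447.3,222),(450.3,269.25),(340.3,270.75)],.012);print(c.round(4))
yd=(c[0]+c[3]-c[1]-c[2])/2;L=np.linalg.norm(yd);yd/=L;m=c.mean(0);print("len",L,"wid",np.linalg.norm(c[0]+c[1]-c[2]-c[3])/2,"yaw",np.degrees(np.arctan2(-yd[0],yd[1])),"origin",m+yd*.045,"button",m-yd*.085)
```

```text
[[0.583  0.2879 0.148 ]
 [0.4775 0.303  0.148 ]] [0.53022548 0.29545754 0.148     ] 0.10659142490623766 -8.11076221570675
[[ 0.584  -0.0729  0.012 ]
 [ 0.5811 -0.3189  0.012 ]
 [ 0.4753 -0.3184  0.012 ]
 [ 0.4766 -0.074   0.012 ]]
len 0.24520285387054103 wid 0.10660496518826733 yaw -0.5011521960768595 origin [ 0.52963654 -0.15102288  0.012     ] button [ 0.52849948 -0.28101791  0.012     ]
```

Emit:
carry_out(offset=[[0.04, -0.03, 0.01], [0.05, -0.04, 0.01], [0.05, -0.04, 0.01], [0.05, -0.04, 0.01], [0.05, -0.04, 0], [0.05, -0.04, 0], [0.04, -0.04, 0], [0.03, -0.034, 0]], twist=[-9, -10, -10, -10, -10, -10, -10, -10], grip=0.04)

```text
clock: 1.1
tool_pos: [0.5246, 0.301, 0.2773]
eef_rot: [0.707, -0.033, 0.033, -0.706]
contact_force: [0.2, 0.6, -0.3]
opening: 0.456
```

Emit:
carry_out(offset=[[0, 0, 0], [0, 0, 0], [0, 0, 0], [0, 0, 0], [0, 0, 0], [0, 0, 0], [0, 0, 0], [0, 0, 0]], twist=[-10, -10, -10, -10, -10, -10, -10, -10])

```text
clock: 2.1
tool_pos: [0.5226, 0.3035, 0.2772]
eef_rot: [0.521, -0.479, 0.478, -0.52]
contact_force: [0.5, 0.9, -0.1]
opening: 0.451
```

Emit:
carry_out(offset=[[0, 0, 0], [0, 0, 0]], twist=[-10, -2])

```text
clock: 2.35
tool_pos: [0.5226, 0.3035, 0.2771]
eef_rot: [0.47, -0.529, 0.529, -0.469]
contact_force: [-0.2, 0.7, -0.7]
opening: 0.454
```

Run:
```python
from h import *
s=get_state();cp=camera_params("wrist");w=snapshot("wrist");np.save("w1",w)
M=R.from_quat(s["eef_rot"]).as_matrix();print(M.round(3),s["q"].round(2),s["tool_pos"].round(4)); print(cp["eye"]-s["tool_pos"])
for a,rc in blobs(mask(w,(105,120,60),(125,255,255)),100):
  print(a,np.round(cv2.boxPoints(rc)).tolist(),onz(cp,cv2.boxPoints(rc),.148).round(3)[:,:2].tolist())
cv2.imwrite("pics/d.png",w[...,::-1])
```

```text
[[-0.119 -0.001  0.993]
 [-0.993 -0.001 -0.119]
 [ 0.001 -1.    -0.001]] [-0.95  0.7   0.64  1.61 -0.47  1.   -1.84] [0.5226 0.3035 0.2771]
[ 0.06851082 -0.0081798   0.14744362]
872.5 [[278.0, 247.0], [280.0, 127.0], [288.0, 127.0], [287.0, 247.0]] [[0.479, 0.31], [0.587, 0.295], [0.586, 0.288], [0.478, 0.302]]
433.5 [[118.0, 172.0], [173.0, 112.0], [178.0, 116.0], [123.0, 176.0]] [[0.567, 0.442], [0.611, 0.383], [0.607, 0.38], [0.563, 0.439]]
```

View pics/d.png

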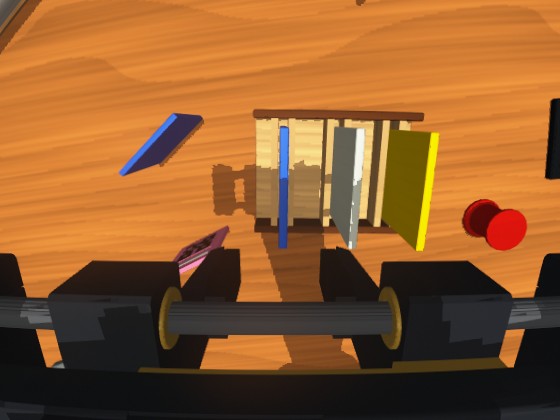

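The wrist view shows the blue top edge, with the box (278–288, 127–247). It measures 109×8 mm at z=0.148, centred at (0.5325, 0.299) with yaw −7.7°. The neighbours are clear, so I'll descend.

Emit:
carry_out(offset=[[0.01, -0.0045, 0], [0, 0, -0.03], [0, 0, -0.04], [0, 0, -0.04], [0, 0, -0.03], [0, 0, -0.02], [0, 0, 0], [0, 0, 0]], twist=[-1, 0, 0, 0, 0, 0, 0, 0])

```text
clock: 3.4
tool_pos: [0.5341, 0.2987, 0.1185]
eef_rot: [0.464, -0.533, 0.533, -0.465]
contact_force: [-0.4, -0.2, 0.0]
opening: 0.457
```

Emit:
carry_out(offset=[[0, 0, 0], [0, 0, 0], [0, 0, 0], [0, 0, 0], [0, 0, 0], [0, 0, 0]], twist=[0, 0, 0, 0, 0, 0], grip=0, newtons=25)

```text
clock: 4.15
tool_pos: [0.5331, 0.299, 0.118]
eef_rot: [-0.464, 0.533, -0.533, 0.465]
contact_force: [0.4, -0.3, 3.7]
opening: 0.088
```

Emit:
carry_out(offset=[[0, 0, 0.015], [0, 0, 0.025], [0, 0, 0.03], [0, 0, 0.03], [0, 0, 0.03], [0, 0, 0.03], [0, 0, 0.01], [0, 0, 0]], twist=[0, 0, 0, 0, 0, 0, 0, 0])

```text
clock: 5.15
tool_pos: [0.533, 0.2989, 0.2879]
eef_rot: [0.464, -0.533, 0.533, -0.465]
contact_force: [-0.8, 0.3, -1.1]
opening: 0.089
```

Emit:
carry_out(offset=[[-0.008, -0.035, 0.01], [-0.012, -0.052, 0], [-0.012, -0.052, 0], [-0.012, -0.052, 0], [-0.012, -0.052, 0], [-0.012, -0.052, 0], [-0.012, -0.052, 0], [-0.012, -0.052, 0]], twist=[0, 1, 1, 1, 1, 1, 1, 1])

```text
clock: 6.15
tool_pos: [0.4398, -0.1013, 0.2967]
eef_rot: [-0.497, 0.504, -0.503, 0.496]
contact_force: [0.5, 0.6, -1.7]
opening: 0.087
```

Emit:
carry_out(offset=[[-0.01, -0.05, 0], [-0.01, -0.04, 0], [-0.005, -0.02, 0], [0, 0, 0], [0, 0, 0]], twist=[0, 0, 0, 0, 0])

```text
clock: 6.78
tool_pos: [0.416, -0.2086, 0.2969]
eef_rot: [-0.497, 0.504, -0.503, 0.497]
contact_force: [1.0, -0.1, -0.8]
opening: 0.09
```

Run:
```python
from h import *
s=get_state();cp=camera_params("wrist");w=snapshot("wrist");np.save("w2",w)
np.save("cp2",cp,allow_pickle=True)
print(s["q"].round(2),s["tool_pos"].round(4))
for a,rc in blobs(mask(w,(45,100,60),(80,255,255)),100):
  print(a,rc,onz(cp,[rc[0]],.04).round(4))
cv2.imwrite("pics/e.png",cv2.resize(w,(800,600),interpolation=2)[...,::-1])
```

```text
[-0.02  0.46  0.59  1.97 -0.35  0.82 -0.82] [ 0.416  -0.2086  0.2969]
657.5 ((337.0, 83.0), (28.0, 30.0), 0.0) [[ 0.5302 -0.2788  0.04  ]]
```

View pics/e.png

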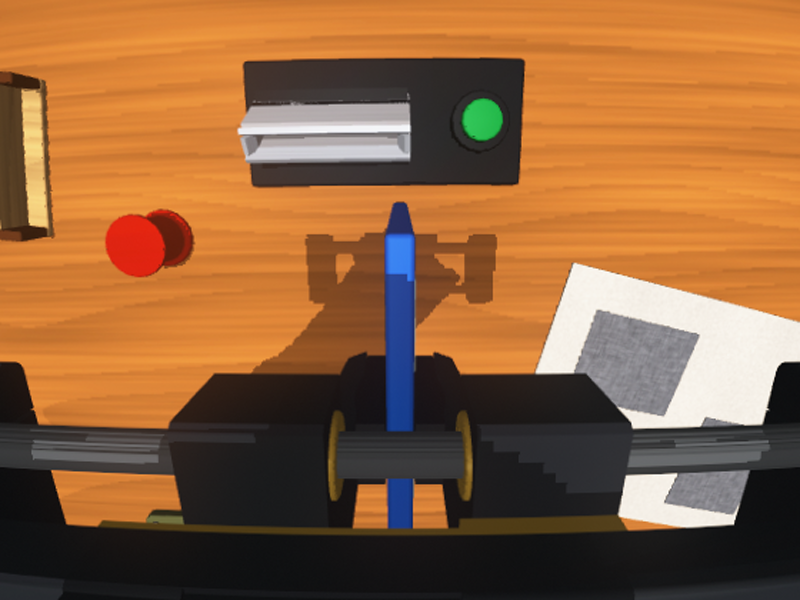

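The picture (800-px scale) shows the plate corners at (247,61), (524,59), (520,185) and (252,186). The customer lip edge is about (238,131)–(411,131), and the robot lip edge about (247,162)–(410,161). The sign is held square.

Run:
```python
from h import *
cp=np.load("cp2.npy",allow_pickle=True).item();k=.7
def o(p,z):return onz(cp,np.array(p)*k,z)
c=o([(247,61),(524,59),(520,185),(252,186)],.012);print(c.round(4))
yd=(c[0]+c[3]-c[1]-c[2])/2;L=np.linalg.norm(yd);yd/=L;m=c.mean(0);print("len",L,"wid",np.linalg.norm(c[0]+c[1]-c[2]-c[3])/2,"yaw",np.degrees(np.arctan2(-yd[0],yd[1])),"origin",m+yd*.045)
print("custlip",o([(239,132),(411,132)],.071).round(4),"-> X0",o([(325,132)],.071)[0,0]+.013)
print("roblip",o([(247,162),(410,161)],.060).round(4),"-> X0",o([(325,161.5)],.060)[0,0]+.0325)
s=get_state();X=np.array(s["tool_pos"])
w=np.load("w2.npy");
for a,rc in blobs(mask(w,(100,120,60),(125,255,255)),100): print(a,rc)
```

```text
[[ 0.5861 -0.0757  0.012 ]
 [ 0.5837 -0.3203  0.012 ]
 [ 0.4745 -0.3213  0.012 ]
 [ 0.4773 -0.0713  0.012 ]]
len 0.24730192488156005 wid 0.10905959494173843 yaw -0.5999525525779743 origin [ 0.53086441 -0.15212074  0.012     ]
custlip [[ 0.5203 -0.0834  0.071 ]
 [ 0.5172 -0.2187  0.071 ]] -> X0 0.531371011173444
roblip [[ 0.4975 -0.0842  0.06  ]
 [ 0.4955 -0.218   0.06  ]] -> X0 0.5288176982881713
544.0 ((280.0, 352.0), (34.0, 16.0), 90.0)
2896.0 ((279.0, 221.5), (159.0, 20.0), 90.0)
```

Emit:
carry_out(offset=[[0, 0, 0], [0, 0, 0], [0.01, 0.01, 0], [0.015, 0.01, 0], [0.015, 0.01, 0], [0.02, 0.01, 0], [0.02, 0.01, 0], [0.0155, 0.0076, 0]], twist=[10, 10, 10, 10, 10, 10, 10, 10])

```text
clock: 7.82
tool_pos: [0.5125, -0.1501, 0.2973]
eef_rot: [-0.704, 0.064, -0.064, 0.705]
contact_force: [-0.6, 0.2, -2.0]
opening: 0.09
```

Emit:
carry_out(offset=[[0, 0, 0], [0, 0, 0], [0, 0, 0], [0, 0, 0]], twist=[10, 0, 0, 0])

```text
clock: 8.32
tool_pos: [0.5114, -0.1523, 0.2977]
eef_rot: [0.707, -0.006, 0.006, -0.707]
contact_force: [0.4, -0.9, -2.1]
opening: 0.086
```

Run:
```python
from h import *
s=get_state();w=snapshot("scene");cp=camera_params("scene");np.save("s2",w)
M=R.from_quat(s["eef_rot"]).as_matrix();print(M.round(4).tolist(),s["q"].round(2),s["tool_pos"].round(4))
u=proj(cp,[s["tool_pos"],[.53,-.151,.05]]).round();print(u)
x,y=int(u[:,0].mean()),int(u[:,1].mean())
np.save("s2o",[x-75,y-80])
cv2.imwrite("pics/f.png",cv2.resize(w[y-80:y+70,x-75:x+75],None,fx=4,fy=4,interpolation=2)[...,::-1]);print(x-75,y-80)
```

```text
[[0.9999, -0.0001, 0.0164], [-0.0164, -0.0001, 0.9999], [-0.0001, -1.0, -0.0001]] [ 0.13  0.49  0.12  1.77 -0.07  0.88  0.26] [ 0.5114 -0.1523  0.2977]
[[188. 139.]
 [203. 222.]]
120 100
```

View pics/f.png

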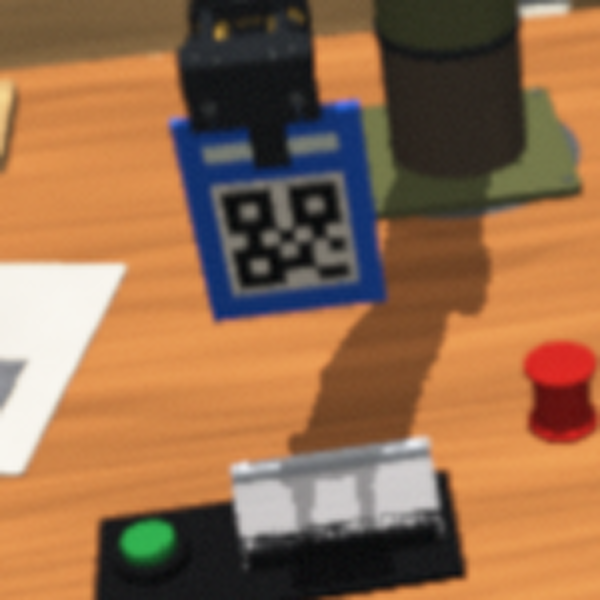

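The printed face points to the customer, right way up. The sign's bottom corners are at crop px (216,320) and (385,300). I'll check its bottom height and lateral centring.

Run:
```python
from h import *
cp=camera_params("scene")
def onx(uv,x):
    e,d=ray(cp,uv);return e+d*((x-e[0])/d[:,0])[:,None]
f=lambda p:np.array(p)/4.+[119.9,99.9]
print(onx(f([(216,320),(385,300),(172,120),(361,101)]),.5155).round(4))
print("custlip on z=.071",onz(cp,f([(233,465),(429,440)]),.071).round(4), "button",onz(cp,f([(147,540)]),.04).round(4))
```

```text
[[ 0.5155 -0.2042  0.1905]
 [ 0.5155 -0.0978  0.1889]
 [ 0.5155 -0.2039  0.3308]
 [ 0.5155 -0.0956  0.3295]]
custlip on z=.071 [[ 0.5138 -0.2145  0.071 ]
 [ 0.5176 -0.0814  0.071 ]] button [[ 0.5416 -0.2776  0.04  ]]
```

Emit:
carry_out(offset=[[-0.001, 0.0015, -0.02], [0, 0, -0.03], [0, 0, -0.03], [0, 0, -0.02], [0, 0, -0.015], [0, 0, 0], [0, 0, 0]], twist=[0, 0, 0, 0, 0, 0, 0])

```text
clock: 9.25
tool_pos: [0.5111, -0.1512, 0.1833]
eef_rot: [0.707, -0.005, 0.006, -0.707]
contact_force: [-0.5, -0.9, -1.7]
opening: 0.088
```

Emit:
carry_out(offset=[[0, 0, -0.003], [0, 0, -0.003], [0, 0, -0.003], [0, 0, -0.002], [0, 0, 0]], twist=[0, 0, 0, 0, 0])

```text
clock: 9.88
tool_pos: [0.5104, -0.1509, 0.1715]
eef_rot: [-0.707, 0.005, -0.005, 0.707]
contact_force: [0.5, 0.1, -0.9]
opening: 0.089
```

Emit:
carry_out(offset=[[0, 0, -0.002], [0, 0, -0.002], [0, 0, -0.002], [0, 0, -0.001], [0, 0, 0]], twist=[0, 0, 0, 0, 0])

```text
clock: 10.5
tool_pos: [0.5111, -0.1511, 0.1649]
eef_rot: [0.707, -0.005, 0.006, -0.707]
contact_force: [0.7, 0.5, -0.2]
opening: 0.09
```

Emit:
carry_out(offset=[[0, 0, -0.001], [0, 0, -0.001], [0, 0, -0.001], [0, 0, 0]], twist=[0, 0, 0, 0])

```text
clock: 11.0
tool_pos: [0.5128, -0.1513, 0.1634]
eef_rot: [0.707, -0.003, 0.007, -0.707]
contact_force: [0.3, 1.6, 11.5]
opening: 0.087
```

Run:
```python
from h import *
s=get_state();w=snapshot("scene");print(s["tool_pos"].round(4),s["contact_force"].round(1))
cv2.imwrite("pics/g.png",cv2.resize(w[110:260,120:270],None,fx=4,fy=4,interpolation=2)[...,::-1])
```

```text
[ 0.5128 -0.1513  0.1634] [ 0.3  1.6 11.5]
```

View pics/g.png

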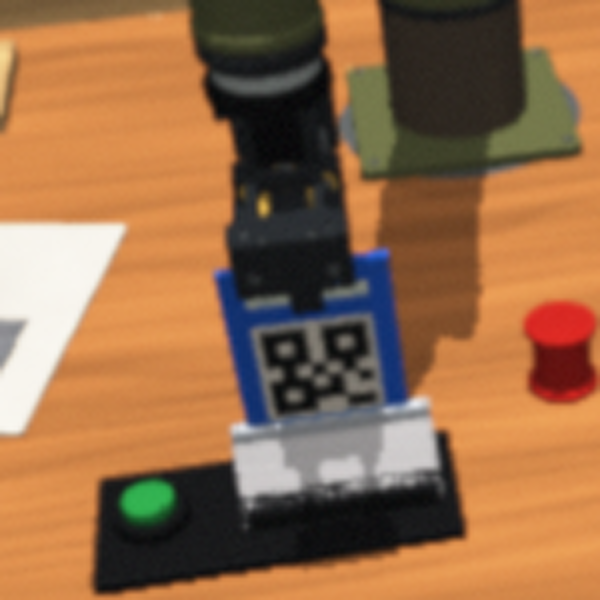

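It touches down at TCP z≈0.163, as predicted, with the lower edge inside the lips. It may be 2–3 mm off-centre towards −y, so I'll check the +y end with the wrist camera.

Run:
```python
from h import *
s=get_state();cp=camera_params("wrist");w=snapshot("wrist")
u=proj(cp,[[.51,-.151+.0675,.071],[.51,-.151+.055,.06]]).round();print(u)
np.save("cp3",cp,allow_pickle=True)
x,y=u[0].astype(int);x0,y0=max(x-75,0),max(y-60,0);print(x0,y0)
cv2.imwrite("pics/hh.png",cv2.resize(w[y0:y0+150,x0:x0+160],None,fx=4,fy=4,interpolation=2)[...,::-1])
```

```text
[[274. 124.]
 [275. 141.]]
199 64
```

View pics/hh.png

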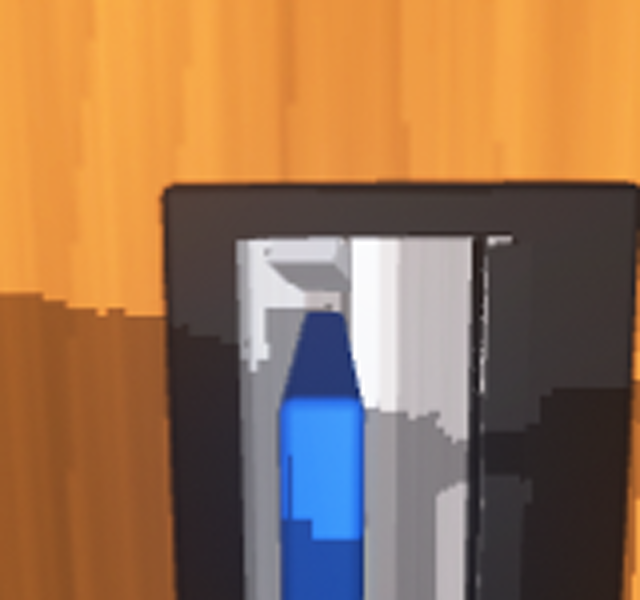

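Run:
```python
from h import *
cp=np.load("cp3.npy",allow_pickle=True).item()
o=lambda p,z:onz(cp,np.array([p])/4.+[198.9,63.9],z)[0].round(4)
print("plate +y edge",o((400,185),.012)); print("outer end custlip",o((410,238),.071),o((250,240),.060),"inner top",o((310,262),.06),o((345,262),.06))
print("panel bottom corner",o((325,312),.053),"panel top corner",o((322,398),.193))
print(get_state()["tool_pos"],)
```

```text
plate +y edge [ 0.5317 -0.0716  0.012 ]
outer end custlip [ 0.5298 -0.083   0.071 ] [ 0.4999 -0.083   0.06  ] inner top [ 0.5113 -0.0873  0.06  ] [ 0.5181 -0.0874  0.06  ]
panel bottom corner [ 0.5141 -0.0972  0.053 ] panel top corner [ 0.513  -0.0968  0.193 ]
[ 0.5128262  -0.1512838   0.16346041]
```

Emit:
carry_out(offset=[[0, 0, 0.003], [0, 0.002, 0], [0, 0, -0.002], [0, 0, 0]], twist=[0, 0, 0, 0])

```text
clock: 11.6
tool_pos: [0.5123, -0.1495, 0.1637]
eef_rot: [0.707, -0.004, 0.007, -0.707]
contact_force: [0.7, -0.4, 8.7]
opening: 0.089
```

Emit:
carry_out(offset=[[0, 0, 0], [0, 0, 0], [0, 0, 0], [0, 0, 0]], twist=[0, 0, 0, 0], grip=0.024)

```text
clock: 12.1
tool_pos: [0.5102, -0.1488, 0.1624]
eef_rot: [-0.707, 0.006, -0.005, 0.707]
contact_force: [-0.2, 1.0, -0.1]
opening: 0.276
```

Emit:
carry_out(offset=[[-0.005, 0, 0.001], [-0.006, 0, 0.001], [-0.009, 0, 0], [-0.009, 0, 0], [-0.009, 0, -0.002], [-0.009, 0, -0.003], [-0.009, 0, -0.003], [-0.008, 0, -0.003]], twist=[0, 0, 0, 0, 0, 0, 0, 0])

```text
clock: 13.1
tool_pos: [0.4459, -0.149, 0.1534]
eef_rot: [-0.707, 0.005, -0.005, 0.707]
contact_force: [-0.8, 0.4, -0.2]
opening: 0.271
```

Emit:
carry_out(offset=[[0, 0, 0], [0, 0, 0]], twist=[0, 0])

```text
clock: 13.35
tool_pos: [0.447, -0.149, 0.1537]
eef_rot: [0.707, -0.005, 0.006, -0.707]
contact_force: [-0.1, 0.5, -0.6]
opening: 0.274
```

Run:
```python
from h import *
s=get_state();w=snapshot("scene");print(s["tool_pos"].round(4),s["contact_force"].round(1))
v=snapshot("wrist")
a=cv2.resize(w[110:260,120:270],None,fx=2.6,fy=2.6,interpolation=2);b=cv2.resize(v[0:200,180:380],(390,390),interpolation=2)
cv2.imwrite("pics/i.png",np.hstack([a,b])[...,::-1])
```

```text
[ 0.447  -0.149   0.1537] [-0.1  0.5 -0.6]
```

View pics/i.png

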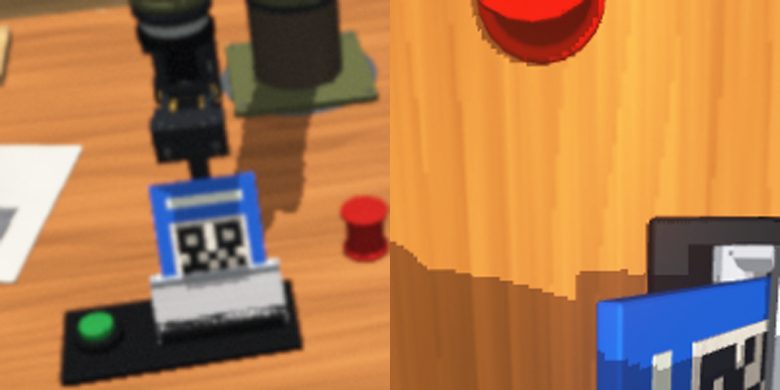

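The sign leans and appears to have dropped into the slot: its top corners are at crop (150,186) and (252,173), and the fingertips are just above it. I'll compare that with the seated prediction.

Run:
```python
from h import *
cp=camera_params("scene")
w=snapshot("scene");m=mask(w,(105,120,50),(125,255,255));m[:,:150]=0;m[:,240:]=0;m[260:]=0
c,_=cv2.findContours(m,0,1);c=max(c,key=cv2.contourArea);print(cv2.contourArea(c),cv2.approxPolyDP(c,2,True)[:,0].tolist())
a=np.radians(-.8);yd=np.array([-np.sin(a),np.cos(a),0]);xd=np.array([np.cos(a),np.sin(a),0]);O=np.array([.5295,-.1505,.026])
zs=-xd*.5+np.array([0,0,.866]);xs=xd*.866+np.array([0,0,.5])
for h in(.140,.150,.160,.170):print(h,proj(cp,[O+zs*h+xs*t+yd*k for k in(-.055,.055) for t in(.004,)]).round(1).tolist())
```

```text
693.0 [[216, 176], [178, 182], [183, 215], [186, 215], [184, 196], [187, 194], [213, 191], [217, 210], [221, 209]]
0.14 [[176.3, 181.4], [217.3, 176.3]]
0.15 [[175.7, 177.7], [216.7, 172.7]]
0.16 [[175.1, 174.0], [216.2, 169.0]]
0.17 [[174.5, 170.3], [215.7, 165.4]]
```

This matches the seated prediction to within about 1 px. To be sure, I'll close the fingers and press gently on the top edge.

Emit:
carry_out(offset=[[0, 0, 0.02], [0.007, 0, 0], [0.007, 0, 0], [0, 0, 0], [0, 0, 0], [0, 0, -0.012], [0, 0, -0.004], [0, 0, 0]], twist=[0, 0, 0, 0, 0, 0, 0, 0], grip=0)

```text
clock: 14.5
tool_pos: [0.46, -0.1489, 0.1571]
eef_rot: [-0.707, 0.006, -0.005, 0.707]
contact_force: [-0.8, 0.4, -0.6]
opening: 0.005
```

Emit:
carry_out(offset=[[0, 0, -0.002], [0, 0, -0.002], [0, 0, -0.002], [0, 0, 0]], twist=[0, 0, 0, 0])

```text
clock: 15.0
tool_pos: [0.4605, -0.149, 0.1516]
eef_rot: [-0.707, 0.005, -0.005, 0.707]
contact_force: [0.3, -0.2, 1.2]
opening: 0.001
```

Emit:
carry_out(offset=[[0, 0, -0.001], [0, 0, -0.001], [0, 0, -0.001], [0, 0, 0]], twist=[0, 0, 0, 0])

```text
clock: 15.5
tool_pos: [0.4605, -0.149, 0.1486]
eef_rot: [-0.707, 0.005, -0.005, 0.707]
contact_force: [-0.8, 0.3, 0.6]
opening: -0.0
```

Emit:
carry_out(offset=[[0, 0, -0.001], [0, 0, -0.001], [0, 0, -0.001], [0, 0, 0]], twist=[0, 0, 0, 0])

```text
clock: 16.0
tool_pos: [0.4604, -0.149, 0.1458]
eef_rot: [-0.707, 0.005, -0.005, 0.707]
contact_force: [-1.2, 0.2, 3.6]
opening: 0.007
```

Emit:
carry_out(offset=[[0, 0, -0.001], [0, 0, -0.001], [0, 0, 0]], twist=[0, 0, 0])

```text
clock: 16.38
tool_pos: [0.46, -0.149, 0.1449]
eef_rot: [-0.707, 0.005, -0.005, 0.707]
contact_force: [-3.6, 1.2, 17.3]
opening: 0.008
```

It's firmly home at 17 N. Next is the button, at about (0.529, −0.280).

Emit:
carry_out(offset=[[0, 0, 0.03], [0, 0, 0.03], [0.015, -0.03, 0], [0.02, -0.035, 0], [0.02, -0.035, 0], [0.014, -0.031, 0], [0, 0, 0], [0, 0, 0]], twist=[0, 0, 0, 0, 0, 0, 0, 0])

```text
clock: 17.38
tool_pos: [0.5291, -0.2789, 0.2032]
eef_rot: [-0.707, 0.005, -0.005, 0.708]
contact_force: [0.0, 0.1, -0.1]
opening: 0.003
```

Run:
```python
from h import *
from scipy.optimize import least_squares
E=[];cps=[]
print(get_state()["tool_pos"].round(4))
for n in("scene","top"):
    w=snapshot(n);cp=camera_params(n);m=mask(w,(45,100,60),(80,255,255))
    for a,rc in blobs(m,60):
        p=onz(cp,[rc[0]],.04)[0]
        if abs(p[0]-.53)<.05 and abs(p[1]+.28)<.05: E.append(rc[0]);cps.append(cp);print(n,rc)
cps.append(np.load("cp2.npy",allow_pickle=True).item());E.append((337.,83.))
f=lambda P:np.concatenate([proj(c,P)[0]-e for c,e in zip(cps,E)])
print(least_squares(f,[.53,-.28,.04]).x.round(4),f(least_squares(f,[.53,-.28,.04]).x).round(1))
```

```text
[ 0.5291 -0.2789  0.2032]
scene ((156.6000213623047, 235.20004272460938), (9.838699340820312, 12.521980285644531), 63.43495178222656)
top ((434.0, 244.5), (15.0, 16.0), 90.0)
[ 0.5311 -0.2806  0.0302] [-0.3 -0.1 -0.4 -0.4  0.1  0.2]
```

Emit:
carry_out(offset=[[0.001, -0.0015, -0.03], [0, 0, -0.04], [0, 0, -0.04], [0, 0, -0.03], [0, 0, -0.018], [0, 0, 0], [0, 0, 0]], twist=[0, 0, 0, 0, 0, 0, 0])

```text
clock: 18.35
tool_pos: [0.5313, -0.2817, 0.0468]
eef_rot: [0.707, -0.005, 0.006, -0.707]
contact_force: [0.6, -0.2, -0.6]
opening: 0.005
```

Emit:
carry_out(offset=[[0, 0, -0.002], [0, 0, -0.002], [0, 0, -0.002], [0, 0, -0.002], [0, 0, -0.001], [0, 0, 0]], twist=[0, 0, 0, 0, 0, 0])

```text
clock: 19.1
tool_pos: [0.5305, -0.2815, 0.0365]
eef_rot: [-0.707, 0.005, -0.005, 0.707]
contact_force: [-0.3, 0.1, 0.1]
opening: 0.005
```

Emit:
carry_out(offset=[[0, 0, -0.001], [0, 0, -0.001], [0, 0, -0.001], [0, 0, -0.001], [0, 0, -0.001], [0, 0, 0]], twist=[0, 0, 0, 0, 0, 0])

```text
clock: 19.85
tool_pos: [0.5306, -0.2815, 0.0317]
eef_rot: [0.707, -0.005, 0.005, -0.707]
contact_force: [-0.4, 0.0, 2.2]
opening: 0.007
```

Emit:
carry_out(offset=[[0, 0, -0.001], [0, 0, -0.001], [0, 0, -0.001], [0, 0, 0]], twist=[0, 0, 0, 0])

```text
clock: 20.35
tool_pos: [0.5306, -0.2815, 0.0287]
eef_rot: [-0.707, 0.005, -0.005, 0.707]
contact_force: [-0.7, -0.1, 5.4]
opening: 0.009
```

Emit:
carry_out(offset=[[0, 0, -0.001], [0, 0, -0.001], [0, 0, -0.001], [0, 0, 0]], twist=[0, 0, 0, 0])

```text
clock: 20.85
tool_pos: [0.5306, -0.2815, 0.0282]
eef_rot: [0.707, -0.005, 0.006, -0.707]
contact_force: [-4.2, 3.4, 24.9]
opening: 0.005
```

Emit:
carry_out(offset=[[0, 0, -0.001], [0, 0, 0]], twist=[0, 0])

```text
clock: 21.1
tool_pos: [0.5306, -0.2816, 0.028]
eef_rot: [0.707, -0.005, 0.006, -0.707]
contact_force: [-5.9, 4.1, 31.0]
opening: 0.01
```

Run:
```python
from h import *
w=snapshot("scene");v=snapshot("wrist");print(get_state()["contact_force"].round(1),get_state()["moment"].round(3))
a=cv2.resize(w[160:260,130:230],(400,400),interpolation=2);b=cv2.resize(v[110:260,205:355],(400,400),interpolation=2)
cv2.imwrite("pics/j.png",np.hstack([a,b])[...,::-1])
```

```text
[-6.8  3.4 30.2] [0.764 1.425 0.004]
```

View pics/j.png

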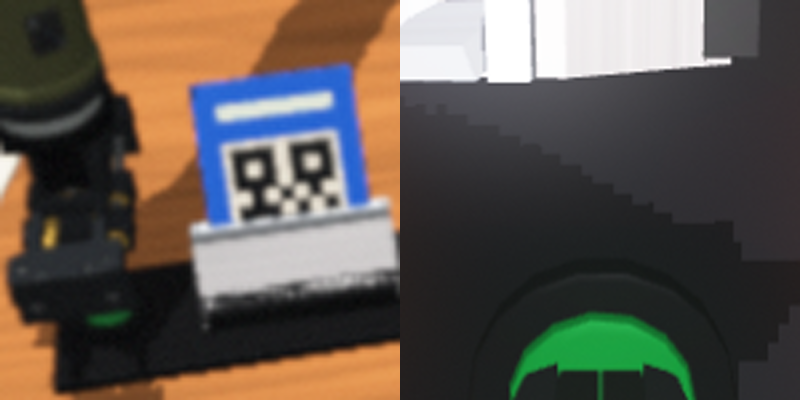

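The fingertips sit within the green cap, and the cap still stands slightly proud of the housing. So the stop is the button's own full travel. I'll release and retreat.

Emit:
carry_out(offset=[[0, 0, 0.01], [0, 0, 0.015], [0, 0, 0.03], [0, 0, 0.04], [0, 0, 0.05], [-0.01, 0, 0.04], [-0.02, -0.03, 0.02], [0, 0, 0]], twist=[0, 0, 0, 0, 0, 0, 0, 0])

```text
clock: 22.2
tool_pos: [0.4991, -0.3154, 0.2317]
eef_rot: [0.709, -0.007, 0.008, -0.706]
contact_force: [0.7, 0.1, 0.1]
opening: 0.006
```

Run:
```python
from h import *
w=snapshot("scene");b=snapshot("top");print(get_state()["tool_pos"].round(3),get_state()["contact_force"].round(1))
m=mask(w,(105,120,50),(125,255,255));m[:,:150]=0;m[:,240:]=0;m[260:]=0
c,_=cv2.findContours(m,0,1);c=max(c,key=cv2.contourArea);print(cv2.approxPolyDP(c,2,True)[:,0].tolist())
for lo,hi in(((45,100,60),(80,255,255)),((0,190,100),(3,255,255))):
  print([np.round(rc[0],1).tolist() for a,rc in blobs(mask(w,lo,hi),60)])
s=cv2.resize(w[110:310,110:410],(780,520),interpolation=2)
cv2.imwrite("pics/k.png",s[...,::-1])
```

```text
[ 0.5   -0.311  0.229] [ 0.5 -0.  -0.7]
[[216, 177], [178, 182], [183, 215], [186, 215], [184, 196], [187, 194], [213, 191], [217, 210], [221, 209]]
[[156.5, 235.0], [61.9, 132.6]]
[[259.9, 197.5]]
```

View pics/k.png

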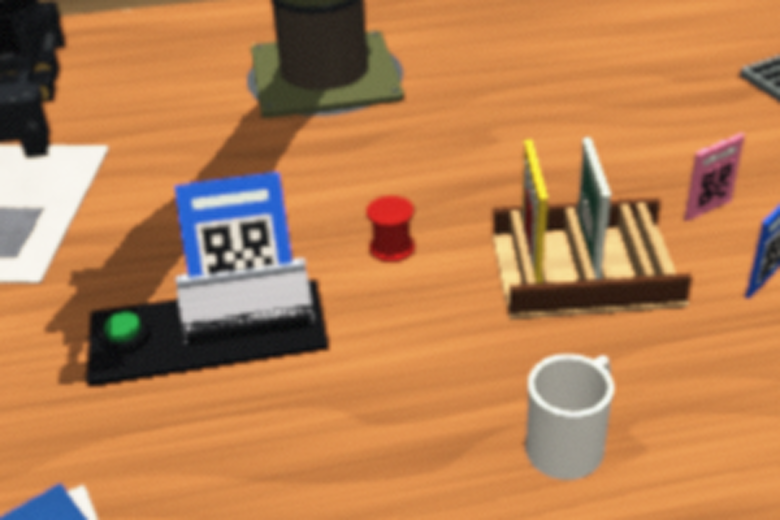

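The sign is seated with its printed face to the customer. The button is back up at (156.5, 235), where it was before the press. The other panels, mug and spool look undisturbed, so I'll hand the job in.

```bash
python3 -c "
from plant import *
print(job.finish_job())"
```

```text
the job is handed in; nothing more can be done
None
```

I took the blue sign out of the rack and slid it into the leaning slot with its printed face to the customer. After letting go I pressed the green button, and I handed the job in at about 22 s of the 53 s allowed. No verdict was reported.

The arm could not tilt the sign. I lowered it upright into the slot's lips, opened the fingers to 24 mm around it and leaned it towards the robot until it dropped in.

**Checks that agreed**
- **Sign:** its top corners in the scene picture were within about 2 px of where a fully home sign should appear. A downward push on the top edge met a firm 17 N stop. The position was still the same, to 1 px, after the button press.
- **Button:** it moved about 5.8 mm against its spring (6 mm is full travel) and stopped firmly at about 31 N. The wrist picture showed the fingertips within the cap. Afterwards the button was back where it had been in the picture.
- **Other things:** the yellow and white panels were still in the rack, and the mug and spool looked undisturbed in the last picture. The gripper was clear of everything at the end.

**Checks that disagreed**
- **Slot centring:** the wrist and scene cameras differed by 2–3 mm along the slot's length. I moved the sign 2 mm towards +y as a compromise, and it went in without resistance.
- **Sign height:** the push on the top edge met resistance about 3 mm below the predicted height. I put this down to the sign leaning on the robot-side wall within the slot's slack, but did not measure it separately.

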